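Pack the holiday kitchen carton

ROBOT

A 6-joint arm with a two-finger parallel gripper is mounted at the origin on a cart in front of the work surface, level with it; the furniture and walls round the work are solid. World frame = base frame: x ahead of the robot, y to its left, z up, the work surface at z = 0. Lengths are in m, angles in rad, forces in N, time in s.
With the tool pointing down it reaches from about 0.3 to 0.75 m from the base axis. Payload 8.5 kg.
Tool frame: the origin (TCP) lies at the very end of the fingers, on their centre line; the grasp point (between the pads) lies 19 mm behind it; z points along the fingers, y is the line along which they close (so a half turn about z gives the same grasp; the last joint's range is limited). The gripper opens to 85 mm and grips with 20 to 120 N. Pads are 22 mm wide; open, the fingers measure 114 mm over their backs; the gripper's body (76 mm by 85 mm) begins 54 mm behind the grasp point. The pads swing forward as they close: fully open they stand 13 mm farther back than shut.
Start: joints at [-1.546, 0.381, 1.297, -0, 1.464, -0.215], TCP at [0.131, -0.534, 0.231] pointing down, gripper open.
Joint ranges: [-3.11, 3.11], [-0.89, 2.33], [0.22, 2.48], [-1.42, 4.56], [0.17, 2.85], [-2.88, 2.88]. Speed limits (rad/s): [2.39, 2.39, 3.14, 3.14, 3.14, 3.14].

INTERFACE

Orientations are given as a unit quaternion [w, x, y, z].
In Python, from workcell import arm gives the robot as it stands. The module is installed in compiled form; this text tells all that it offers.
- The arm moves only by the shell command python3 -m creep 'ROWS'. ROWS is JSON, a list of rows, each an object with "jaw": the closure, from -1 (fully open) to 1 (shut); "slide": the shift along the tool's x, y, z in cm, a list of three; "roll": the turn about the tool's z in rad. In form: [{"jaw": jaw, "slide": [tx, ty, tz], "roll": roll}, ...]. A call has 1 to 12 rows; each row shifts and turns the commanded pose from where the row before left it, along the tool's axes as they then stand; what a row does not reach is not made up. A row lasts 1/8 s, in which the tool goes at most 62.5 mm and 10.7 degrees, less where a joint would pass 70% of its speed; a pose out of reach is approached as far as the arm can. A call with a gripper value outside its range is refused whole. The fingers move at their own pace and stop on an object; the grip force is fixed at half the most. Time passes only in rows, so rows that do not move let the fingers close. It gives the time, the measured TCP pose, the force, the opening and the grip force at its end, in the units of the state.
- arm.sense(): the state, without advancing time (a new reading comes with each control period).
- arm.get_image(name): name is "scene" or "side" or "wrist"; returns a dict with "color" (480x640x3 uint8, red, green, blue), "z_map" (480x640 float32, m along the optical axis (not along the pixel's ray), 0 where there is no reading), "mtx" (3x3 intrinsics, pixels), "rvec" (rotation vector, rad) and "tvec" (3), from world to camera coordinates, as OpenCV has them. Camera axes: x right, y down, z forward; pixel columns grow to the right and rows downward; lengths in m; the calibration is good to about 2 mm. A picture is of the moment at which its call begins.
- arm.job_done(): hands the job in; it is judged then, once.
Trained networks look in the newest picture that a camera, given by its name, has taken for a name from the list of things; names that differ only in an ending like _2 or _b are one class to them, and where a whole thing is asked for, a point or a joint stands for the part that bears it (a point fixed in the world has none). Each returns a list of dicts, best first, with "score" (0 to 1); they miss things now and then, are a little off and sometimes report something else, mostly with a low value. They report only what shows in the picture. A call takes as long as a camera call. They do not tell look-alikes from the thing itself.
- arm.boxes_of(camera, target): "bbox" ([left, top, width, height] in pixels, round what is visible of it).
- arm.silhouettes(camera, target): "mask" (480x640 bool, what is visible of it) and "bbox" ([left, top, width, height] in pixels, round what is visible of it).
The state is a dict: "clock": time; "q": joint angles; "dq": joint speeds; "joint_efforts": joint torques, N m; "ee_pos": TCP position; "eef_rot": TCP orientation; "wrist_force": force on the tool from outside, world axes, zero at the start; "wrist_torque": the same for the moment, N m; "grip_width": finger opening in m; "gripper_force": force on a finger pad.
Only numpy, scipy, OpenCV 4.12 (cv2) and the standard library are available. Lean on these libraries where they do the work, as an engineer would, in place of code of your own. Each camera call takes 0.05 s, during which the arm holds its last target. There are 200 camera calls.

TASK

Pack the carton for the holiday kitchen: take the stack of three storage tins apart one at a time from the top down, and stand the tins in the carton together with the tea box, the white-lidded jar if there is one, and all the spice jars that are there. Everything must fit in at once, each piece upright and flat on the carton's floor, none on top of another. Leave the black-lidded jar and the glass where they are.

Things in the scene. Friction and masses are not known exactly. Their poses are not given: they have to be found in the camera images.
- carton: open cardboard carton, fixed to the worktop so that it does not shift; outside 224 (own x) x 264 (own y) x 56 high, walls 6 and floor 6 thick, inside 212 (x) x 252 (y) x 50 deep; the flaps are folded flat against the outside, adding at most 3.5 mm. Origin: centre of the underside, z up. Its x points roughly to the robot's left.
- carton_floor (a point): centre of the carton's inner floor, 6 above the worktop; axes as the carton's. The inside reaches 106 to each side along x and 126 along y.
- tin_square: yellow stacking tin, body 70 (own x) x 70 (own y) x 60 high; on its top centre an upright wooden bar knob 14 thick (x), 40 long (y), 30 high (top 90 above the underside). Hollow foot: a slot 34 (x) x 56 (y), 36 deep, takes the knob of the tin below. Origin: centre of the underside, z up. Top of the stack of three at the left at the start. About 0.18 kg.
- tin_mid: green stacking tin, body 70 (own x) x 105 (own y) x 60 high; on its top centre an upright wooden bar knob 14 thick (x), 40 long (y), 30 high (top 90 above the underside). Hollow foot: a slot 34 (x) x 56 (y), 36 deep, takes the knob of the tin below. Origin: centre of the underside, z up. Middle of the stack at the start. About 0.24 kg.
- tin_long: blue stacking tin, body 70 (own x) x 140 (own y) x 60 high; on its top centre an upright wooden bar knob 14 thick (x), 40 long (y), 30 high (top 90 above the underside). Hollow foot: a slot 34 (x) x 56 (y), 36 deep, takes the knob of the tin below. Origin: centre of the underside, z up. Bottom of the stack at the start, long side roughly along the robot's y. About 0.30 kg.
- tea_box: upright card box of tea, pale green and white; 63 (own x) x 78 (own y) x 102 tall (firm up to 99). Origin: centre of the underside, z up. Stands somewhere to the right of the carton. About 0.15 kg.
- nut_jar: glass jar with pale brown contents and a white lid; 58 (own x) x 62 (own y) x 99 tall, nearly round. Origin: centre of the underside, z up. Stands somewhere to the right of the carton; may be absent. About 0.35 kg.
- spice_a: glass spice jar with a dark cap, label blue and white; round, 41 in diameter, 105 tall (cap: the top 20). Origin: centre of the underside, z up. Stands somewhere to the right of the carton; may be absent. About 0.11 kg.
- spice_b: glass spice jar with a dark cap, label cream and black; round, 41 in diameter, 105 tall (cap: the top 20). Origin: centre of the underside, z up. Stands somewhere to the right of the carton; may be absent. About 0.11 kg.
- spice_c: glass spice jar with a dark cap, label dark green; round, 41 in diameter, 105 tall (cap: the top 20). Origin: centre of the underside, z up. Stands somewhere to the right of the carton; may be absent. About 0.11 kg.
- olive_jar: bystander: round glass jar with a black lid and green label, 64 in diameter, 94 tall, at the right front; stays where it is. Origin: centre of the underside.
- glass: bystander: empty drinking glass, 80 across, 88 tall, far left; stays where it is. Origin: centre of the underside.
Things that resemble listed ones, but are neither listed nor needed, are in the scene too. What is shaped like the spice_b but red is not meant.

How it is judged:
By the outcome, as a careful person would: the job done as asked, in the order asked, and still so for the second after the job is handed in, with the robot touching nothing.
Of nut_jar, spice_a, spice_b, spice_c only 2 to 4 are there at a start; the rules pass over those that are not, and their reading is None.
At some moment in a run one of tea_box may be knocked a few centimetres aside while the robot is not near it.
It also fails if it takes over 210 s, if anything falls off the work surface, if the arm or the gripper's body presses on something with over 40 N, if the wrist force passes 120 N, or if a joint passes its speed limit or range.

## Working session

There is one attempt and no reset: what is moved stays moved. The work goes in short steps, Python scripts to look and compute and a shell command to move; the robot and the scene stay as the last step left them, time stands still between calls to the robot, and variables do not carry over. Pictures are saved under pics/ and viewed, at most 14 in all, crops included, and the job is handed in when it is done.

```bash
mkdir -p pics; ls
cat > h.py <<'E'
import numpy as np, cv2
from workcell import arm
def grab(n):
    im=arm.get_image(n); R=cv2.Rodrigues(np.array(im['rvec'],float))[0]; t=np.array(im['tvec'],float).ravel()
    K=np.array(im['mtx']); z=im['z_map']; v,u=np.mgrid[:480,:640]
    c=np.stack([(u-K[0,2])/K[0,0]*z,(v-K[1,2])/K[1,1]*z,z],-1)
    P=(c-t)@R; P[z<=0]=np.nan
    return im,P
def save(n,c): cv2.imwrite('pics/'+n,cv2.cvtColor(c,cv2.COLOR_RGB2BGR))
E
python3 - <<'E'
from h import *
for c in ['scene','side']:
    im,P=grab(c); save(c+'0.png',im['color']); np.savez('/tmp/'+c,P=P,c=im['color'])
    R=cv2.Rodrigues(np.array(im['rvec'],float))[0]; print(c,(-R.T@np.array(im['tvec']).ravel()).round(3), np.isfinite(P[...,0]).mean())
    for n in ['carton','tin_square','tin_mid','tin_long','tea_box','nut_jar','spice_a','olive_jar','glass']:
        for d in arm.silhouettes(c,n):
            q=P[d['mask']]; q=q[np.isfinite(q[:,0])]
            print(n,round(d['score'],2),d['bbox'],np.nanpercentile(q,[5,50,95],axis=0).round(3).tolist(),q[:,2].max().round(3))
s=arm.sense();print(s)
E
```

```text
pics
scene [-0.414 -0.789  1.059] 0.9959635416666667
carton 0.71 [276.4, 242.9, 84.8, 33.2] [[0.418, -0.122, 0.004], [0.433, -0.025, 0.027], [0.517, 0.021, 0.058]] 0.539
tin_mid 0.67 [262.0, 220.6, 14.4, 19.5] [[0.433, 0.075, 0.07], [0.464, 0.081, 0.089], [0.488, 0.086, 0.118]] 0.123
tin_long 0.79 [259.0, 230.9, 17.1, 25.7] [[0.425, 0.06, 0.002], [0.445, 0.07, 0.035], [0.493, 0.091, 0.063]] 0.263
nut_jar 0.68 [407.2, 315.1, 20.0, 39.2] [[0.352, -0.561, 0.025], [0.37, -0.544, 0.093], [0.402, -0.505, 0.098]] 0.35
nut_jar 0.67 [409.2, 277.3, 9.3, 19.4] [[0.535, -0.438, 0.006], [0.542, -0.434, 0.04], [0.567, -0.424, 0.074]] 0.079
spice_a 0.79 [428.3, 270.7, 21.4, 34.5] [[0.545, -0.522, 0.014], [0.552, -0.507, 0.072], [0.573, -0.488, 0.108]] 0.11
olive_jar 0.74 [410.5, 316.9, 21.0, 39.3] [[0.351, -0.561, 0.007], [0.371, -0.544, 0.093], [0.406, -0.506, 0.098]] 0.35
glass 0.71 [202.1, 196.7, 19.8, 27.7] [[0.415, 0.313, 0.013], [0.445, 0.338, 0.06], [0.488, 0.389, 0.086]] 0.092
side [ 0.297 -1.139  0.748] 0.9808203125
carton 0.98 [291.0, 236.3, 107.3, 80.0] [[0.436, -0.242, 0.003], [0.55, -0
[... 1126 characters left out ...]
rray([-1.54630716e+00,  3.80546110e-01,  1.29741763e+00,  2.27281581e-05,
        1.46359596e+00, -2.15289324e-01]), 'dq': array([-1.14061299e-03, -4.20208106e-05,  1.94285907e-04, -2.25589875e-03,
        5.16465357e-04, -3.63257676e-04]), 'joint_efforts': array([ 1.89578153e-03, -4.48329592e+01, -2.31469256e+01, -1.63038712e-04,
        4.84603497e-04,  3.74429575e-06]), 'ee_pos': array([ 0.13062663, -0.53423416,  0.2313454 ]), 'eef_rot': array([1.74770223e-05, 9.92822034e-01, 1.19601043e-01, 9.67809032e-06]), 'wrist_force': array([-0.25960646,  0.07435442,  1.12456927]), 'wrist_torque': array([-0.03793734, -0.03968971, -0.06162753]), 'gripper_force': 0.0, 'grip_width': 0.0853592303550913}
```

Run:
```python
import numpy as np,cv2
a=np.load('/tmp/scene.npz')['c'];b=np.load('/tmp/side.npz')['c']
x=a[170:380,180:460];y=b[160:440,260:430]
cv2.imwrite('pics/a1.png',cv2.cvtColor(np.array(cv2.resize(x,None,fx=2.85,fy=2.85,interpolation=2)),4))
cv2.imwrite('pics/b1.png',cv2.cvtColor(cv2.resize(y,None,fx=2.1,fy=2.1,interpolation=2),4))
```

```text
(no output)
```

View pics/a1.png

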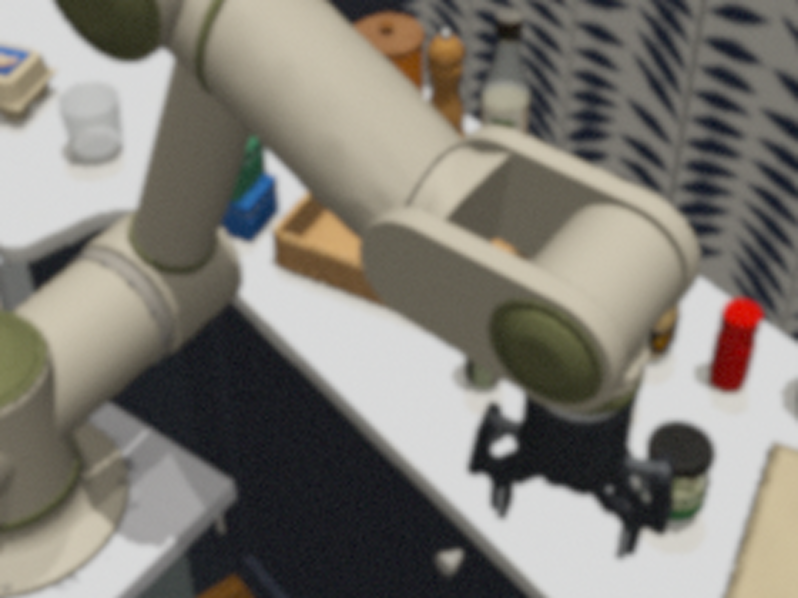

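View pics/b1.png

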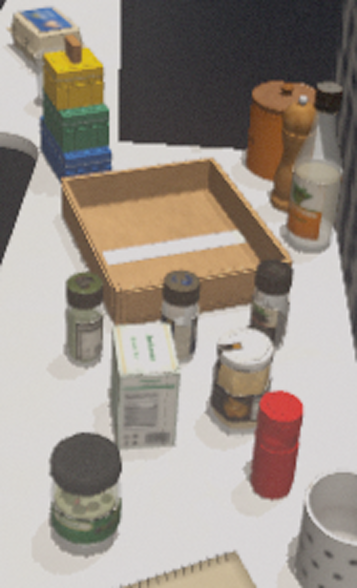

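```bash
cat >> h.py <<'E'
from scipy.spatial.transform import Rotation as Ro
def yaw():  # angle of tool y line in world xy, tool y dir
    q=arm.sense()['eef_rot']; R=Ro.from_quat(np.r_[q[1:],q[0]]).as_matrix(); return R
def rect(q):
    (c,s,a)=cv2.minAreaRect((q[:,:2]*1000).astype(np.float32)); return np.round(c,1),np.round(s,1),round(a,1)
def go(x,y,z,ang=None):
    """print needed roll (tool y line to world angle ang deg, mod 180), then slide in cm in frame after the roll"""
    s=arm.sense(); R=yaw(); p=np.array(s['ee_pos']); cur=np.degrees(np.arctan2(R[1,1],R[0,1])); roll=0
    if ang is not None:
        d=(cur-ang+90)%180-90   # roll about tool z(down) decreases world angle
        roll=np.radians(d); R=R@Ro.from_euler('z',roll).as_matrix()
    sl=R.T@(np.array([x,y,z])-p)*100
    print('t %.1f pos %s yang %.1f roll %.3f slide %s q6 %.2f w %.4f'%(s['clock'],p.round(4),cur,roll,sl.round(2),s['q'][5],s['grip_width']))
E
python3 - <<'E'
from h import *
im,P=grab('side')
def m(n,i=0):
    d=arm.silhouettes('side',n)[i]; q=P[d['mask']]; return q[np.isfinite(q[:,0])]
q=m('tin_square')
print('sq top',rect(q[abs(q[:,2]-.18)<.006]),'knob',rect(q[abs(q[:,2]-.208)<.006]))
q=m('carton'); print('rim',rect(q[abs(q[:,2]-.056)<.004]),'floor',rect(q[abs(q[:,2]-.006)<.004]))
q=m('tea_box'); print('tea',rect(q[q[:,2]>.095]))
q=m('nut_jar'); print('nut',rect(q[q[:,2]>.094]))
for i in range(4):
    q=m('spice_a',i) if i<len(arm.silhouettes('side','spice_a')) else None
    if q is not None: print('sp',rect(q[q[:,2]>.1]))
go(.45,.12,.40,90)
E
```

```text
sq top (array([449.5, 130.8]), array([69.6, 71.3]), 11.7) knob (array([449.4, 129.7]), array([14.4, 40.9]), 11.6)
rim (array([ 545.7, -101.2]), array([230.7, 272.5]), 7.7) floor (array([ 543.8, -100.4]), array([221.5, 270.3]), 7.9)
tea (array([ 456.3, -400.8]), array([77.5, 60. ]), 86.4)
nut (array([ 546.3, -433.6]), array([110. ,  54.9]), 65.8)
sp (array([ 408. , -291.4]), array([36.1, 36.2]), 81.8)
sp (array([ 565.2, -503.1]), array([39.2, 39. ]), 27.5)
sp (array([ 605.9, -345.4]), array([143.3,  37.3]), 72.5)
sp (array([ 514.8, -302.5]), array([39.5, 37.1]), 53.7)
t 1.6 pos [ 0.1306 -0.5342  0.2313] yang -76.3 roll 0.240 slide [ 31.94 -65.42 -16.87] q6 -0.22 w 0.0855
```

```bash
python3 -m creep '[{"jaw":-1,"slide":[0,0,-3],"roll":0.12},{"jaw":-1,"slide":[0,0,-3],"roll":0.12},{"jaw":-1,"slide":[2.1,-4.3,-2],"roll":0},{"jaw":-1,"slide":[2.1,-4.3,-2],"roll":0},{"jaw":-1,"slide":[2.1,-4.3,-2],"roll":0},{"jaw":-1,"slide":[2.1,-4.3,-1],"roll":0},{"jaw":-1,"slide":[2.1,-4.3,-1],"roll":0},{"jaw":-1,"slide":[2.1,-4.3,-1],"roll":0},{"jaw":-1,"slide":[2.1,-4.3,-1],"roll":0},{"jaw":-1,"slide":[2.1,-4.3,-1],"roll":0},{"jaw":-1,"slide":[2.1,-4.3,0],"roll":0},{"jaw":-1,"slide":[2.1,-4.3,0],"roll":0}]'
python3 - <<'E'
from h import *
im,P=grab('wrist');save('w1.png',im['color'])
R=cv2.Rodrigues(np.array(im['rvec'],float))[0]; print((-R.T@np.array(im['tvec']).ravel()).round(3),R.round(2).tolist(),np.nanmin(P.reshape(-1,3),0),np.nanmax(P.reshape(-1,3),0))
for n in ['carton','tin_square']:
  for d in arm.silhouettes('wrist',n)[:1]:
    q=P[d['mask']]; q=q[np.isfinite(q[:,0])]; print(n,d['bbox'],d['score'])
    z=.056 if n=='carton' else .18
    q=q[abs(q[:,2]-z)<.005]; print(rect(q), cv2.boxPoints(cv2.minAreaRect((q[:,:2]*1000).astype(np.float32))))
go(.45,.12,.40,90)
E
```

```text
clock: 3.15
ee_pos: [0.341, -0.1028, 0.4016]
eef_rot: [0.0, 1.0, -0.0, 0.0]
wrist_force: [1.1, -0.4, 0.2]
grip_width: 0.0854
gripper_force: 0.0
[ 0.416 -0.102  0.543] [[-0.0, -1.0, -0.0], [-0.96, 0.0, 0.29], [-0.29, 0.0, -0.96]] [-1.14723121 -1.43050945 -0.93010879] [0.57381186 1.27867274 0.49266937]
carton [190.9, 0.6, 255.0, 135.3] 0.57
(array([ 503.6, -103.6]), array([144.1, 270.7]), 7.5) [[ 414.45065    21.119398]
 [ 449.99536  -247.22417 ]
 [ 592.8329   -228.30394 ]
 [ 557.2882     40.039627]]
tin_square [0.3, 40.7, 127.6, 102.3] 0.63
(array([450.7, 135.3]), array([70.3, 71. ]), 10.8) [[409.48657 163.58275]
 [422.8169   93.87661]
 [491.89996 107.08778]
 [478.56964 176.79391]]
t 3.3 pos [ 0.341  -0.1027  0.4015] yang -89.8 roll 0.004 slide [ 10.9  -22.27   0.15] q6 0.94 w 0.0859
```

View pics/w1.png

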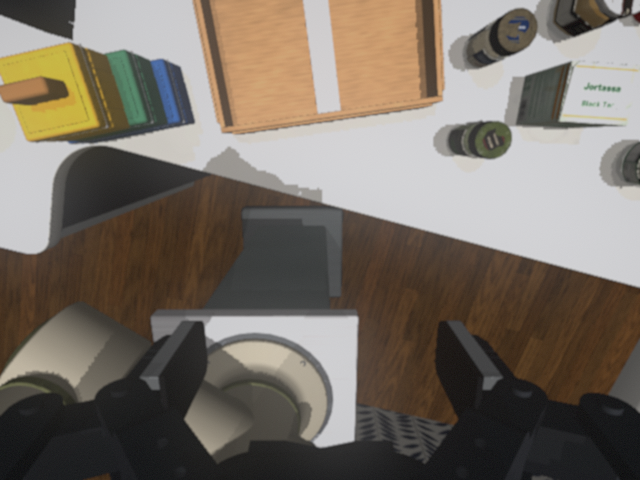

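```bash
cat >> h.py <<'E'
def go(x,y,z,ang=None):
    s=arm.sense(); R=yaw(); p=np.array(s['ee_pos']); cur=np.degrees(np.arctan2(R[1,1],R[0,1])); roll=0
    if ang is not None:
        q1=np.arctan2(y,x)-np.arcsin(.117/np.hypot(x,y))
        a=min([ang-360,ang-180,ang,ang+180],key=lambda a:abs(q1-np.radians(a)))
        d=q1-np.radians(a)-s['q'][5]-((np.arctan2(y,x)-np.arcsin(.117/np.hypot(x,y)))-s['q'][0])
        d=np.radians(cur-a); d=(d+np.pi)%(2*np.pi)-np.pi
        for k in (d,d-2*np.pi,d+2*np.pi):
            if abs(s['q'][5]+k+q1-s['q'][0])<2.8: roll=k;break
        R=R@Ro.from_euler('z',roll).as_matrix()
    sl=R.T@(np.array([x,y,z])-p)*100
    print('t %.1f pos %s yang %.1f roll %.3f slide %s q6 %.2f w %.4f'%(s['clock'],p.round(4),cur,roll,sl.round(2),s['q'][5],s['grip_width']))
E
python3 -c "
from h import *
go(.38,.13,.40,11.2)"
```

```text
t 3.3 pos [ 0.341  -0.1027  0.4015] yang -89.8 roll -1.762 slide [22.07  8.34  0.15] q6 0.94 w 0.0859
```

```bash
python3 -m creep '[{"jaw":-1,"slide":[0,0,0],"roll":-0.176},{"jaw":-1,"slide":[0,0,0],"roll":-0.176},{"jaw":-1,"slide":[0,0,0],"roll":-0.176},{"jaw":-1,"slide":[0,0,0],"roll":-0.176},{"jaw":-1,"slide":[0,0,0],"roll":-0.176},{"jaw":-1,"slide":[0,0,0],"roll":-0.176},{"jaw":-1,"slide":[0,0,0],"roll":-0.176},{"jaw":-1,"slide":[0,0,0],"roll":-0.176},{"jaw":-1,"slide":[0,0,0],"roll":-0.176},{"jaw":-1,"slide":[0,0,0],"roll":-0.176}]'
python3 -m creep '[{"jaw":0,"slide":[4,3,0],"roll":0},{"jaw":0,"slide":[4,3,0],"roll":0},{"jaw":0,"slide":[4,3,0],"roll":0},{"jaw":0,"slide":[4,3,0],"roll":0},{"jaw":0,"slide":[4,3,0],"roll":0},{"jaw":0,"slide":[0,0,0],"roll":0}]'
cat > tin.py <<'E'
import sys
from h import *
n=sys.argv[1]; z=float(sys.argv[2]); cam=sys.argv[3]
im,P=grab(cam)
if len(sys.argv)>4: save(sys.argv[4],im['color'])
for d in arm.silhouettes(cam,n)[:1]:
    q=P[d['mask']]; q=q[np.isfinite(q[:,0])]; print(n,d['bbox'],d['score'])
    for zz in (z,z+.028):
        k=q[abs(q[:,2]-zz)<.006]; print(zz,len(k),rect(k) if len(k)>5 else '',np.median(k[:,2]))
E
python3 tin.py tin_square .18 wrist w2.png; python3 tin.py carton .028 side
python3 -c "
from h import *
go(.45,.131,.187,11.2)"
```

```text
clock: 4.55
ee_pos: [0.3404, -0.1053, 0.4013]
eef_rot: [-0.0, 0.636, 0.772, -0.0]
wrist_force: [0.6, -0.7, 0.2]
grip_width: 0.0856
gripper_force: 0.0
clock: 5.3
ee_pos: [0.4515, 0.1213, 0.4004]
eef_rot: [-0.001, 0.636, 0.771, -0.001]
wrist_force: [-0.6, -0.7, 0.4]
grip_width: 0.043
gripper_force: 0.0
carton [334.1, 287.6, 22.0, 44.2] 0.74
0.028 42 (array([ 537.3, -285.1]), array([96.2, 18.8]), 59.7) 0.029994341431222912
0.056 59 (array([ 512.2, -315.1]), array([15.6, 37.6]), 78.6) 0.05656156266866976
t 5.5 pos [0.4504 0.1189 0.4015] yang 10.7 roll -0.009 slide [ 1.2   0.19 21.45] q6 -0.18 w 0.0428
```

View pics/w2.png

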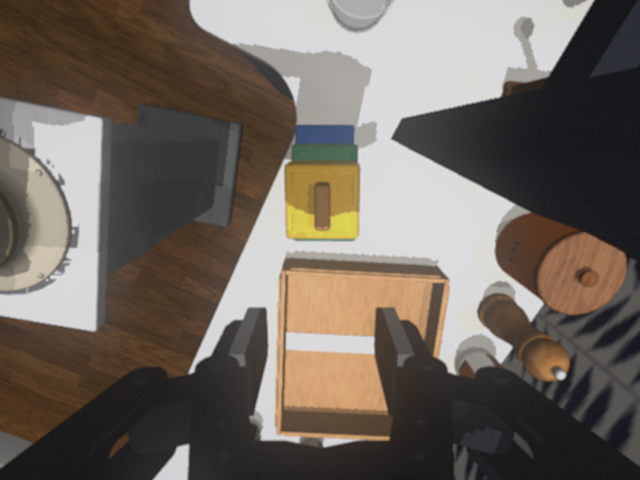

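```bash
cat > tin2.py <<'E'
import sys
from h import *
z=float(sys.argv[1]); x,y=float(sys.argv[2]),float(sys.argv[3])
im,P=grab('wrist')
k=P[(np.hypot(P[...,0]-x,P[...,1]-y)<float(sys.argv[4]) if len(sys.argv)>4 else .075)]
k=P[(np.hypot(P[...,0]-x,P[...,1]-y)<.09)]
for zz in (z,z+.03):
    m=k[abs(k[:,2]-zz)<.005]; print(zz,len(m),rect(m),np.median(m[:,2]).round(4))
m=P[(abs(P[...,2]-.056)<.004)&(abs(P[...,0]-.546)<.16)&(P[...,1]<.06)&(P[...,1]>-.26)]; print('rim',rect(m) if len(m) else '')
E
python3 tin2.py .18 .45 .131
python3 -c "
from h import *
go(.45,.131,.187,11.2)"
```

```text
t 5.5 pos [0.4503 0.119  0.4016] yang 10.7 roll -0.009 slide [ 1.19  0.19 21.46] q6 -0.18 w 0.0427Traceback (most recent call last):
  File "tin2.py", line 5, in <module>
    k=P[(np.hypot(P[...,0]-x,P[...,1]-y)<float(sys.argv[4]) if len(sys.argv)>4 else .075)]
      ~^^^^^^^^^^^^^^^^^^^^^^^^^^^^^^^^^^^^^^^^^^^^^^^^^^^^^^^^^^^^^^^^^^^^^^^^^^^^^^^^^^^
IndexError: only integers, slices (`:`), ellipsis (`...`), numpy.newaxis (`None`) and integer or boolean arrays are valid indices
```

```bash
sed -i '5d' tin2.py; python3 tin2.py .18 .45 .131
```

```text
0.18 4714 (array([450.6, 135.3]), array([70. , 70.2]), 11.0) 0.1792
0.21 737 (array([450.7, 135.2]), array([14. , 39.8]), 11.1) 0.2084
rim (array([546.6, -98. ]), array([230.2, 270.7]), 7.7)
```

```bash
python3 -m creep '[{"jaw":0,"slide":[1.6,0.2,0],"roll":-0.006},{"jaw":0,"slide":[0,0,4],"roll":0},{"jaw":0,"slide":[0,0,4],"roll":0},{"jaw":0,"slide":[0,0,4],"roll":0},{"jaw":0,"slide":[0,0,4],"roll":0},{"jaw":0,"slide":[0,0,2],"roll":0},{"jaw":0,"slide":[0,0,0],"roll":0}]'
python3 -c "
from h import *
go(.4506,.1353,.185,11.1)"
```

```text
clock: 6.48
ee_pos: [0.4488, 0.1369, 0.2206]
eef_rot: [-0.001, 0.635, 0.773, -0.001]
wrist_force: [0.0, 0.3, 0.4]
grip_width: 0.0425
gripper_force: 0.0
t 6.5 pos [0.4488 0.1369 0.2206] yang 11.2 roll 0.002 slide [-0.19  0.15  3.56] q6 -0.15 w 0.0425
```

Now close on the yellow knob and lift gently to check the grip.

```bash
python3 -m creep '[{"jaw":0,"slide":[-0.2,0.15,2],"roll":0},{"jaw":0,"slide":[0,0,1.5],"roll":0},{"jaw":0,"slide":[0,0,0],"roll":0},{"jaw":1,"slide":[0,0,0],"roll":0},{"jaw":1,"slide":[0,0,0],"roll":0},{"jaw":1,"slide":[0,0,0],"roll":0},{"jaw":1,"slide":[0,0,0],"roll":0}]'
python3 -m creep '[{"jaw":1,"slide":[0,0,-1],"roll":0},{"jaw":1,"slide":[0,0,-2],"roll":0},{"jaw":1,"slide":[0,0,-3],"roll":0},{"jaw":1,"slide":[0,0,-3],"roll":0},{"jaw":1,"slide":[0,0,0],"roll":0}]'
cat > pl.py <<'E'
import sys
from h import *
C=np.array([.5466,-.098]); Y=np.radians(7.7); A=np.array([np.cos(Y),np.sin(Y)]); B=np.array([-np.sin(Y),np.cos(Y)])
a,b,z,ang=[float(v) for v in sys.argv[1:5]]
p=C+a/1000*A+b/1000*B; print('target',p.round(4)); go(p[0],p[1],z,ang+7.7)
E
python3 pl.py 67 -65 .20 0
```

```text
clock: 7.35
ee_pos: [0.4517, 0.1349, 0.1873]
eef_rot: [0.001, 0.635, 0.773, 0.001]
wrist_force: [-0.8, -0.7, 6.0]
grip_width: 0.0127
gripper_force: 62.1
clock: 7.98
ee_pos: [0.4519, 0.1348, 0.2782]
eef_rot: [0.002, 0.635, 0.773, 0.001]
wrist_force: [0.1, 0.3, -2.1]
grip_width: 0.0126
gripper_force: 61.0
target [ 0.6217 -0.1534]
t 8.0 pos [0.4519 0.1348 0.2782] yang 11.2 roll 0.061 slide [-30.84  12.93   7.88] q6 -0.16 w 0.0126
```

```bash
python3 -m creep '[{"jaw":1,"slide":[-3.85,1.6,0],"roll":0.061},{"jaw":1,"slide":[-3.85,1.6,0],"roll":0},{"jaw":1,"slide":[-3.85,1.6,0],"roll":0},{"jaw":1,"slide":[-3.85,1.6,0],"roll":0},{"jaw":1,"slide":[-3.85,1.6,0],"roll":0},{"jaw":1,"slide":[-3.85,1.6,0],"roll":0},{"jaw":1,"slide":[-3.85,1.6,0],"roll":0},{"jaw":1,"slide":[-3.85,1.6,3],"roll":0},{"jaw":1,"slide":[0,0,4],"roll":0},{"jaw":1,"slide":[0,0,2],"roll":0},{"jaw":1,"slide":[0,0,0],"roll":0}]'
python3 pl.py 67 -65 .083 0; python3 tin2.py .12 .45 .13
```

```text
clock: 9.35
ee_pos: [0.6204, -0.1517, 0.1835]
eef_rot: [-0.003, 0.658, 0.753, -0.001]
wrist_force: [0.8, -0.1, -0.9]
grip_width: 0.0129
gripper_force: 60.8
target [ 0.6217 -0.1534]
t 9.3 pos [ 0.6204 -0.1517  0.1835] yang 7.7 roll -0.001 slide [-0.22  0.15 10.04] q6 -0.56 w 0.0129
0.12 0 (array([0., 0.]), array([0., 0.]), 0.0) nan
0.15 0 (array([0., 0.]), array([0., 0.]), 0.0) nan
rim (array([ 550.1, -119.5]), array([230.7, 226.6]), 7.7)
  return _methods._mean(a, axis=axis, dtype=dtype,
  ret = ret.dtype.type(ret / rcount)
```

```bash
python3 -m creep '[{"jaw":1,"slide":[-0.2,0.15,3],"roll":0},{"jaw":1,"slide":[0,0,3],"roll":0},{"jaw":1,"slide":[0,0,3],"roll":0},{"jaw":1,"slide":[0,0,1],"roll":0},{"jaw":1,"slide":[0,0,0],"roll":0},{"jaw":1,"slide":[0,0,0],"roll":0}]'
python3 pl.py 67 -65 .0735 0
```

```text
clock: 10.15
ee_pos: [0.6239, -0.1541, 0.088]
eef_rot: [0.001, 0.658, 0.753, 0.0]
wrist_force: [0.8, 0.2, -1.7]
grip_width: 0.0129
gripper_force: 60.9
target [ 0.6217 -0.1534]
t 10.2 pos [ 0.6239 -0.1541  0.088 ] yang 7.7 roll -0.000 slide [ 0.1  -0.21  1.45] q6 -0.56 w 0.0129
```

```bash
python3 -m creep '[{"jaw":1,"slide":[0.1,-0.15,0.6],"roll":0},{"jaw":1,"slide":[0,0,0.5],"roll":0},{"jaw":1,"slide":[0,0,0.2],"roll":0},{"jaw":1,"slide":[0,0,0.1],"roll":0},{"jaw":1,"slide":[0,0,0],"roll":0}]'
python3 pl.py 67 -65 .0735 0
```

```text
clock: 10.78
ee_pos: [0.6216, -0.1531, 0.0734]
eef_rot: [0.0, 0.658, 0.753, 0.0]
wrist_force: [-3.5, 1.3, 6.7]
grip_width: 0.0129
gripper_force: 62.1
target [ 0.6217 -0.1534]
t 10.8 pos [ 0.6216 -0.1531  0.0734] yang 7.7 roll -0.000 slide [-0.04  0.01 -0.01] q6 -0.56 w 0.0129
```

```bash
python3 -m creep '[{"jaw":0.3,"slide":[0,0,0],"roll":0},{"jaw":0.2,"slide":[0,0,0],"roll":0},{"jaw":0.2,"slide":[0,0,-2],"roll":0},{"jaw":0.2,"slide":[0,0,-5],"roll":0},{"jaw":0,"slide":[0,0,-5],"roll":0},{"jaw":0,"slide":[0,0,-5],"roll":0},{"jaw":0,"slide":[3.9,-1.6,-5],"roll":0},{"jaw":0,"slide":[3.9,-1.6,-3],"roll":-0.06},{"jaw":0,"slide":[3.9,-1.6,0],"roll":0},{"jaw":0,"slide":[3.9,-1.6,0],"roll":0},{"jaw":0,"slide":[3.9,-1.6,0],"roll":0},{"jaw":0,"slide":[3.9,-1.6,0],"roll":0}]'
python3 -m creep '[{"jaw":0,"slide":[3.8,-1.6,0],"roll":0},{"jaw":0,"slide":[3.0,-1.4,0],"roll":0},{"jaw":0,"slide":[0,0,0],"roll":0},{"jaw":0,"slide":[0,0,0],"roll":0}]'
python3 tin2.py .12 .45 .13;  python3 - <<'E'
from h import *
go(.4506,.1353,.127,11.1)
im,P=grab('wrist'); save('w3.png',im['color']); m=P[(abs(P[...,2]-.066)<.004)&(np.hypot(P[...,0]-.622,P[...,1]+.153)<.06)]
print('sq placed',rect(m),np.median(m[:,2]))
E
```

```text
clock: 12.28
ee_pos: [0.4867, 0.0601, 0.3201]
eef_rot: [0.0, 0.635, 0.772, 0.0]
wrist_force: [-0.5, 0.0, 1.3]
grip_width: 0.0429
gripper_force: 0.0
clock: 12.78
ee_pos: [0.4453, 0.1197, 0.3201]
eef_rot: [0.0, 0.635, 0.772, 0.0]
wrist_force: [-0.1, 0.5, 0.0]
grip_width: 0.0428
gripper_force: 0.0
0.12 8283 (array([453.3, 134.7]), array([ 70. , 105.3]), 10.7) 0.1193
0.15 821 (array([453.5, 134.9]), array([13.8, 40. ]), 11.2) 0.1484
rim (array([542.3, -65.9]), array([230. , 205.8]), 7.7)
t 12.8 pos [0.4455 0.1195 0.32  ] yang 11.1 roll -0.000 slide [ 1.45  0.81 19.3 ] q6 -0.19 w 0.0427
sq placed (array([0., 0.]), array([0., 0.]), 0.0) nan
  return _methods._mean(a, axis=axis, dtype=dtype,
  ret = ret.dtype.type(ret / rcount)
```

View pics/w3.png

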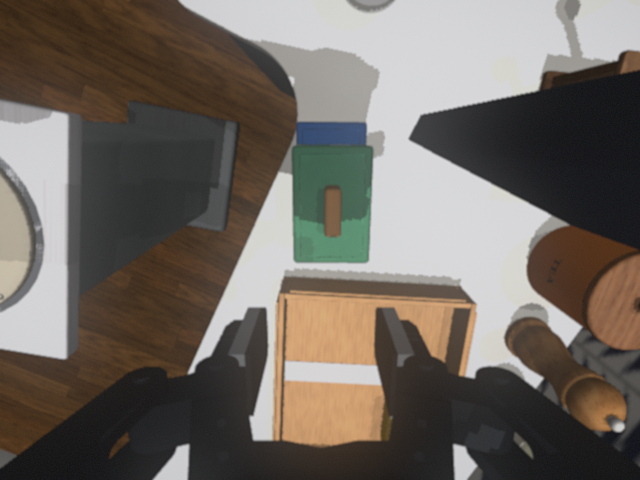

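```bash
python3 -m creep '[{"jaw":0,"slide":[1.35,1.05,0],"roll":0},{"jaw":0,"slide":[0,0,5],"roll":0},{"jaw":0,"slide":[0,0,5],"roll":0},{"jaw":0,"slide":[0,0,4],"roll":0},{"jaw":0,"slide":[0,0,2],"roll":0},{"jaw":0,"slide":[0,0,0],"roll":0},{"jaw":0,"slide":[0,0,0],"roll":0}]'
python3 -c "
from h import *
go(.4534,.1348,.127,11.1)"
```

```text
clock: 13.75
ee_pos: [0.4535, 0.1356, 0.1609]
eef_rot: [0.001, 0.635, 0.772, 0.0]
wrist_force: [0.5, 0.8, 0.0]
grip_width: 0.0426
gripper_force: 0.0
t 13.8 pos [0.4535 0.1356 0.1609] yang 11.1 roll 0.000 slide [-0.07 -0.03  3.39] q6 -0.15 w 0.0426
```

```bash
python3 -m creep '[{"jaw":0,"slide":[-0.05,0,2],"roll":0},{"jaw":0,"slide":[0,0,1.3],"roll":0},{"jaw":0,"slide":[0,0,0],"roll":0},{"jaw":1,"slide":[0,0,0],"roll":0},{"jaw":1,"slide":[0,0,0],"roll":0},{"jaw":1,"slide":[0,0,0],"roll":0},{"jaw":1,"slide":[0,0,0],"roll":0}]'
python3 -m creep '[{"jaw":1,"slide":[0,0,-1],"roll":0},{"jaw":1,"slide":[0,0,-2],"roll":0},{"jaw":1,"slide":[0,0,-4],"roll":0},{"jaw":1,"slide":[0,0,-4],"roll":0},{"jaw":1,"slide":[0,0,0],"roll":0}]'
python3 pl.py -66 68 .15 0
```

```text
clock: 14.62
ee_pos: [0.453, 0.1349, 0.1277]
eef_rot: [0.0, 0.635, 0.772, 0.0]
wrist_force: [-2.3, -0.1, 6.8]
grip_width: 0.0129
gripper_force: 62.7
clock: 15.25
ee_pos: [0.4536, 0.1349, 0.2398]
eef_rot: [0.002, 0.635, 0.772, 0.002]
wrist_force: [-0.6, -0.2, -2.5]
grip_width: 0.0126
gripper_force: 61.6
target [ 0.4721 -0.0395]
t 15.2 pos [0.4536 0.1349 0.2398] yang 11.1 roll 0.060 slide [-17.52  -0.56   8.99] q6 -0.16 w 0.0126
```

```bash
python3 -m creep '[{"jaw":1,"slide":[-3.5,-0.1,0],"roll":0.06},{"jaw":1,"slide":[-3.5,-0.1,0],"roll":0},{"jaw":1,"slide":[-3.5,-0.1,0],"roll":0},{"jaw":1,"slide":[-3.5,-0.1,0],"roll":0},{"jaw":1,"slide":[-3.5,-0.1,0],"roll":0},{"jaw":1,"slide":[0,0,4],"roll":0},{"jaw":1,"slide":[0,0,4],"roll":0},{"jaw":1,"slide":[0,0,0],"roll":0},{"jaw":1,"slide":[0,0,0],"roll":0}]'
python3 pl.py -66 68 .0735 0
```

```text
clock: 16.38
ee_pos: [0.4737, -0.0391, 0.1581]
eef_rot: [0.0, 0.658, 0.753, 0.0]
wrist_force: [-0.2, -0.5, -1.1]
grip_width: 0.013
gripper_force: 61.6
target [ 0.4721 -0.0395]
t 16.4 pos [ 0.4737 -0.0391  0.1581] yang 7.7 roll -0.000 slide [-0.01 -0.18  8.46] q6 -0.47 w 0.0130
```

```bash
python3 -m creep '[{"jaw":1,"slide":[0,-0.15,3],"roll":0},{"jaw":1,"slide":[0,0,3],"roll":0},{"jaw":1,"slide":[0,0,1],"roll":0},{"jaw":1,"slide":[0,0,0],"roll":0},{"jaw":1,"slide":[0,0,0],"roll":0}]'
python3 pl.py -66 68 .0735 0
```

```text
clock: 17.0
ee_pos: [0.4726, -0.0394, 0.0884]
eef_rot: [0.001, 0.658, 0.753, 0.0]
wrist_force: [0.7, -0.1, -1.8]
grip_width: 0.0129
gripper_force: 61.6
target [ 0.4721 -0.0395]
t 17.0 pos [ 0.4726 -0.0394  0.0884] yang 7.7 roll -0.000 slide [ 0.   -0.05  1.49] q6 -0.47 w 0.0129
```

```bash
python3 -m creep '[{"jaw":1,"slide":[0,-0.05,0.6],"roll":0},{"jaw":1,"slide":[0,0,0.5],"roll":0},{"jaw":1,"slide":[0,0,0.2],"roll":0},{"jaw":1,"slide":[0,0,0.1],"roll":0},{"jaw":1,"slide":[0,0,0],"roll":0},{"jaw":0.2,"slide":[0,0,0],"roll":0},{"jaw":0.2,"slide":[0,0,0],"roll":0},{"jaw":0.2,"slide":[0,0,0],"roll":0}]'
python3 -m creep '[{"jaw":0.2,"slide":[0,0,-2],"roll":0},{"jaw":0.2,"slide":[0,0,-5],"roll":0},{"jaw":0,"slide":[0,0,-5],"roll":0},{"jaw":0,"slide":[0,0,-5],"roll":0},{"jaw":0,"slide":[3.5,0,-4],"roll":-0.06},{"jaw":0,"slide":[3.5,0,0],"roll":0},{"jaw":0,"slide":[3.5,0,0],"roll":0},{"jaw":0,"slide":[3.5,0,0],"roll":0},{"jaw":0,"slide":[2.5,0,0],"roll":0},{"jaw":0,"slide":[0,0,0],"roll":0},{"jaw":0,"slide":[0,0,0],"roll":0}]'
python3 tin2.py .06 .453 .135; python3 -c "
from h import *
im,P=grab('wrist')
m=P[(abs(P[...,2]-.066)<.004)&(np.hypot(P[...,0]-.472,P[...,1]+.04)<.065)]
print('mid placed',rect(m),np.median(m[:,2]))
go(.4534,.1348,.067,11.1)"
```

```text
clock: 18.0
ee_pos: [0.4714, -0.0393, 0.073]
eef_rot: [0.0, 0.658, 0.753, 0.0]
wrist_force: [-0.3, -0.1, -0.3]
grip_width: 0.0339
gripper_force: 0.0
clock: 19.38
ee_pos: [0.4417, 0.1225, 0.283]
eef_rot: [0.0, 0.635, 0.772, -0.0]
wrist_force: [-0.2, -0.8, -0.6]
grip_width: 0.0429
gripper_force: 0.0
0.06 10103 (array([452.6, 138.2]), array([ 70. , 140.2]), 10.4) 0.0593
0.09 715 (array([452.5, 138.6]), array([14. , 39.7]), 11.2) 0.0884
rim (array([542.6, -68.9]), array([230.1, 212.5]), 7.6)
mid placed (array([471.6, -38.6]), array([ 69.7, 105.9]), 7.6) 0.06499854238350303
t 19.5 pos [0.4418 0.1222 0.283 ] yang 11.1 roll -0.001 slide [ 1.01  1.39 21.6 ] q6 -0.18 w 0.0427
```

```bash
python3 -m creep '[{"jaw":0,"slide":[1.4,1.35,0],"roll":0},{"jaw":0,"slide":[0,0,5],"roll":0},{"jaw":0,"slide":[0,0,5],"roll":0},{"jaw":0,"slide":[0,0,5],"roll":0},{"jaw":0,"slide":[0,0,3],"roll":0},{"jaw":0,"slide":[0,0,0],"roll":0},{"jaw":0,"slide":[0,0,0],"roll":0}]'
python3 -c "
from h import *
go(.4525,.1384,.067,10.8)"
```

```text
clock: 20.35
ee_pos: [0.4531, 0.1396, 0.1042]
eef_rot: [0.001, 0.635, 0.772, 0.001]
wrist_force: [0.4, -0.6, 0.6]
grip_width: 0.0424
gripper_force: 0.0
t 20.4 pos [0.4531 0.1396 0.1042] yang 11.1 roll 0.005 slide [-0.1  -0.09  3.72] q6 -0.15 w 0.0424
```

```bash
python3 -m creep '[{"jaw":0,"slide":[-0.1,-0.05,2],"roll":0.005},{"jaw":0,"slide":[0,0,1.65],"roll":0},{"jaw":0,"slide":[0,0,0],"roll":0},{"jaw":1,"slide":[0,0,0],"roll":0},{"jaw":1,"slide":[0,0,0],"roll":0},{"jaw":1,"slide":[0,0,0],"roll":0},{"jaw":1,"slide":[0,0,0],"roll":0}]'
python3 -m creep '[{"jaw":1,"slide":[0,0,-1],"roll":0},{"jaw":1,"slide":[0,0,-3],"roll":0},{"jaw":1,"slide":[0,0,-5],"roll":0},{"jaw":1,"slide":[0,0,-5],"roll":0},{"jaw":1,"slide":[0,0,-5],"roll":0},{"jaw":1,"slide":[0,0,0],"roll":0}]'
python3 pl.py 67 50 .15 0
```

```text
clock: 21.22
ee_pos: [0.4522, 0.1384, 0.0676]
eef_rot: [0.001, 0.637, 0.771, 0.001]
wrist_force: [-2.6, 0.4, 6.2]
grip_width: 0.0131
gripper_force: 63.0
clock: 21.98
ee_pos: [0.4527, 0.1384, 0.2602]
eef_rot: [0.003, 0.637, 0.771, 0.003]
wrist_force: [-0.7, -1.2, -4.5]
grip_width: 0.0126
gripper_force: 61.6
target [ 0.6063 -0.0395]
t 22.0 pos [0.4527 0.1384 0.2602] yang 10.8 roll 0.055 slide [-19.68  12.76  11.13] q6 -0.14 w 0.0126
```

```bash
python3 -m creep '[{"jaw":1,"slide":[-3.3,2.1,0],"roll":0.055},{"jaw":1,"slide":[-3.3,2.1,0],"roll":0},{"jaw":1,"slide":[-3.3,2.1,0],"roll":0},{"jaw":1,"slide":[-3.3,2.1,0],"roll":0},{"jaw":1,"slide":[-3.3,2.1,0],"roll":0},{"jaw":1,"slide":[-3.2,2.1,0],"roll":0},{"jaw":1,"slide":[0,0,4],"roll":0},{"jaw":1,"slide":[0,0,4],"roll":0},{"jaw":1,"slide":[0,0,2],"roll":0},{"jaw":1,"slide":[0,0,0],"roll":0},{"jaw":1,"slide":[0,0,0],"roll":0}]'
python3 pl.py 67 50 .0735 0
python3 - <<'E'
from h import *
im,P=grab('wrist')
m=P[(abs(P[...,2]-.066)<.004)&(np.hypot(P[...,0]-.622,P[...,1]+.153)<.055)]
print('sq placed',rect(m),len(m))
im,P=grab('side')
m=P[(abs(P[...,2]-.066)<.004)&(np.hypot(P[...,0]-.622,P[...,1]+.153)<.055)]
print('sq placed',rect(m),len(m))
E
```

```text
clock: 23.35
ee_pos: [0.6048, -0.0387, 0.1571]
eef_rot: [0.0, 0.658, 0.753, 0.0]
wrist_force: [0.3, 0.4, -2.8]
grip_width: 0.0127
gripper_force: 61.4
target [ 0.6063 -0.0395]
t 23.4 pos [ 0.6048 -0.0387  0.1571] yang 7.7 roll -0.000 slide [-0.09  0.14  8.36] q6 -0.39 w 0.0127
sq placed (array([0., 0.]), array([0., 0.]), 0.0) 0
sq placed (array([ 620.6, -156.1]), array([70.5, 73.2]), 6.2) 302
```

```bash
python3 -m creep '[{"jaw":1,"slide":[-0.1,0.1,3],"roll":0},{"jaw":1,"slide":[0,0,3],"roll":0},{"jaw":1,"slide":[0,0,1],"roll":0},{"jaw":1,"slide":[0,0,0],"roll":0},{"jaw":1,"slide":[0,0,0],"roll":0}]'
python3 pl.py 67 50 .0735 0
```

```text
clock: 24.08
ee_pos: [0.6064, -0.0397, 0.0881]
eef_rot: [0.001, 0.658, 0.753, 0.001]
wrist_force: [-0.9, -0.3, -3.4]
grip_width: 0.0128
gripper_force: 61.4
target [ 0.6063 -0.0395]
t 24.1 pos [ 0.6064 -0.0397  0.0881] yang 7.7 roll -0.000 slide [ 0.03 -0.02  1.46] q6 -0.39 w 0.0128
```

```bash
python3 -m creep '[{"jaw":1,"slide":[0,0,0.6],"roll":0},{"jaw":1,"slide":[0,0,0.5],"roll":0},{"jaw":1,"slide":[0,0,0.2],"roll":0},{"jaw":1,"slide":[0,0,0.1],"roll":0},{"jaw":1,"slide":[0,0,0],"roll":0},{"jaw":0.2,"slide":[0,0,0],"roll":0},{"jaw":0.2,"slide":[0,0,0],"roll":0},{"jaw":0.2,"slide":[0,0,0],"roll":0}]'
python3 -m creep '[{"jaw":0.2,"slide":[0,0,-2],"roll":0},{"jaw":0.2,"slide":[0,0,-5],"roll":0},{"jaw":0,"slide":[0,0,-5],"roll":0},{"jaw":-1,"slide":[0,0,-5],"roll":0},{"jaw":-1,"slide":[-3,-1,-5],"roll":0.1},{"jaw":-1,"slide":[-4,-1.5,-5],"roll":0.1},{"jaw":-1,"slide":[-4,-1.5,-4],"roll":0},{"jaw":-1,"slide":[-4,-1.5,0],"roll":0},{"jaw":-1,"slide":[-4,-1.5,0],"roll":0},{"jaw":-1,"slide":[-4,-1.5,0],"roll":0},{"jaw":-1,"slide":[-4,-1.5,0],"roll":0},{"jaw":-1,"slide":[0,0,0],"roll":0}]'
cat > tall.py <<'E'
import sys
from h import *
im,P=grab('wrist')
if len(sys.argv)>1: save(sys.argv[1],im['color'])
for n,x,y,lo,r in [('tea',.456,-.40,.096,.07),('nut',.55,-.415,.088,.045),('s1',.408,-.291,.1,.035),('s2',.515,-.30,.1,.035),('s3',.617,-.295,.1,.035),('red',.565,-.503,.1,.035)]:
    m=P[(np.hypot(P[...,0]-x,P[...,1]-y)<r)&(P[...,2]>lo)&(P[...,2]<.13)]
    if len(m)>20: print(n,len(m),rect(m),np.median(m[:,2]).round(4), np.round(np.array(cv2.minEnclosingCircle((m[:,:2]*1000).astype(np.float32))[0]),1))
for nm,x,y in [('long',.606,-.0395),('sq',.622,-.153),('mid',.472,-.039)]:
    m=P[(abs(P[...,2]-.066)<.004)&(np.hypot(P[...,0]-x,P[...,1]-y)<.08)]
    if len(m)>20: print(nm,len(m),rect(m))
E
python3 tall.py w4.png; python3 -c "
from h import *
go(.46,-.4,.065,-3.6)"
```

```text
clock: 25.08
ee_pos: [0.6059, -0.0396, 0.0726]
eef_rot: [0.0, 0.658, 0.753, 0.0]
wrist_force: [-0.5, -0.4, 0.7]
grip_width: 0.0339
gripper_force: 0.0
clock: 26.58
ee_pos: [0.4978, -0.306, 0.3795]
eef_rot: [-0.0, 0.731, 0.682, -0.0]
wrist_force: [0.3, 0.1, 0.4]
grip_width: 0.0851
gripper_force: 0.0
tea 3103 (array([ 457.4, -396.9]), array([75.8, 59.6]), 86.8) 0.0991 [ 457.5 -396.7]
nut 1826 (array([ 557.9, -405.7]), array([56.1, 55.9]), 78.6) 0.0975 [ 558.3 -406.2]
s1 1107 (array([ 410.7, -287.9]), array([39.6, 39. ]), 58.9) 0.1042 [ 410.4 -287.5]
s2 1082 (array([ 516.5, -298.6]), array([39.8, 38.7]), 86.0) 0.1041 [ 516.2 -298.6]
s3 1156 (array([ 622.8, -293.3]), array([39.9, 39. ]), 58.3) 0.104 [ 623.1 -293.8]
red 792 (array([ 565.9, -499.5]), array([40.3, 39.6]), 76.0) 0.1038 [ 566.1 -500. ]
long 278 (array([ 603.1, -112.3]), array([13.8, 48.1]), 85.9)
sq 4149 (array([ 620.3, -142.9]), array([70.6, 88.9]), 7.9)
t 26.6 pos [ 0.4984 -0.3046  0.3798] yang -3.9 roll -0.005 slide [-9.78 -3.23 31.48] q6 -0.68 w 0.0854
```

View pics/w4.png

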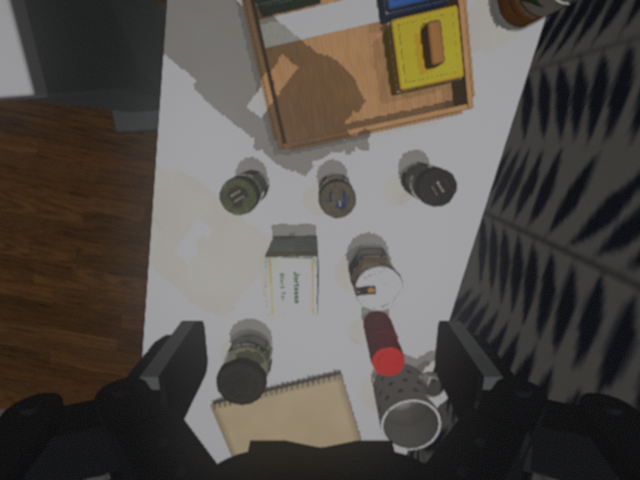

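```bash
python3 -m creep '[{"jaw":-1,"slide":[-3.2,-1.2,0],"roll":-0.01},{"jaw":-1,"slide":[-3.2,-1.2,4],"roll":0},{"jaw":-1,"slide":[-3.1,-1.1,4],"roll":0},{"jaw":-1,"slide":[0,0,5],"roll":0},{"jaw":-1,"slide":[0,0,5],"roll":0},{"jaw":-1,"slide":[0,0,3],"roll":0},{"jaw":-1,"slide":[0,0,0],"roll":0},{"jaw":-1,"slide":[0,0,0],"roll":0}]'
python3 -c "
from h import *
go(.4574,-.3969,.060,-3.2)"
python3 - <<'E'
from h import *
im,P=grab('side')
m=P[(np.hypot(P[...,0]-.456,P[...,1]+.40)<.07)&(P[...,2]>.095)&(P[...,2]<.106)]; print(len(m),rect(m) if len(m) else '')
c=im['color'][270:420,275:425]; save('crop1.png',cv2.resize(c,None,fx=4,fy=4,interpolation=2))
E
```

```text
clock: 27.62
ee_pos: [0.4592, -0.3965, 0.1719]
eef_rot: [0.001, 0.726, 0.687, -0.0]
wrist_force: [0.2, 0.6, 0.2]
grip_width: 0.0854
gripper_force: 0.0
t 27.6 pos [ 0.4592 -0.3965  0.1719] yang -3.2 roll 0.001 slide [-0.03 -0.2  11.19] q6 -0.85 w 0.0854
711 (array([ 456.2, -399. ]), array([78.4, 60.4]), 86.7)
```

View pics/crop1.png

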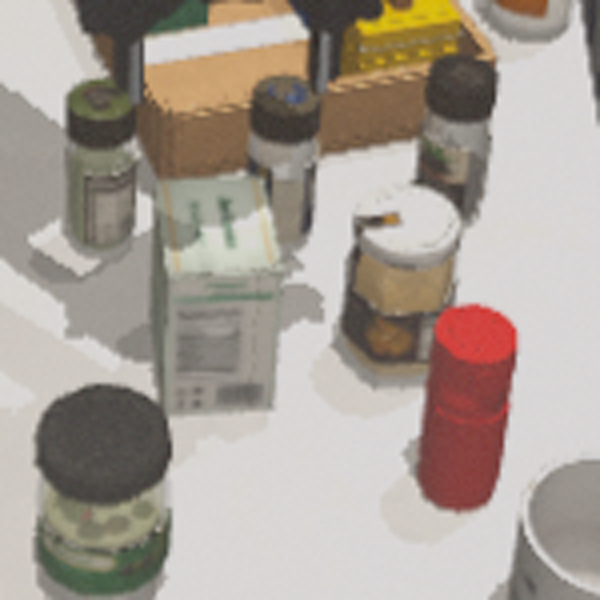

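Three dark-capped spice jars (crop (100,165), (285,150), (460,130)) fit spice_c/a/b. The red one at (468,410) is the look-alike and stays. The white-lidded jar at (405,280) is nut_jar, and the black-lidded one at (103,490) stays too.

```bash
python3 -m creep '[{"jaw":-1,"slide":[0,-0.2,3],"roll":0},{"jaw":-1,"slide":[0,0,4],"roll":0},{"jaw":-1,"slide":[0,0,3],"roll":0},{"jaw":-1,"slide":[0,0,1.2],"roll":0},{"jaw":-1,"slide":[0,0,0],"roll":0},{"jaw":1,"slide":[0,0,0],"roll":0},{"jaw":1,"slide":[0,0,0],"roll":0},{"jaw":1,"slide":[0,0,0],"roll":0},{"jaw":1,"slide":[0,0,0],"roll":0}]'
python3 -m creep '[{"jaw":1,"slide":[0,0,-1],"roll":0},{"jaw":1,"slide":[0,0,-3],"roll":0},{"jaw":1,"slide":[0,0,-5],"roll":0},{"jaw":1,"slide":[0,0,-5],"roll":0},{"jaw":1,"slide":[0,0,0],"roll":0}]'
python3 pl.py -62 -21.5 .18 90
```

```text
clock: 28.8
ee_pos: [0.4567, -0.3971, 0.0599]
eef_rot: [0.002, 0.727, 0.687, -0.0]
wrist_force: [-0.4, 0.1, 6.8]
grip_width: 0.0624
gripper_force: 66.7
clock: 29.42
ee_pos: [0.4571, -0.3973, 0.2028]
eef_rot: [0.004, 0.727, 0.687, -0.0]
wrist_force: [-0.3, 0.1, -1.3]
grip_width: 0.0624
gripper_force: 66.1
target [ 0.488  -0.1276]
t 29.4 pos [ 0.4571 -0.3973  0.2028] yang -3.2 roll 1.381 slide [  6.66 -26.33   2.12] q6 -0.85 w 0.0624
```

```bash
python3 -m creep '[{"jaw":1,"slide":[0,0,0],"roll":0.173},{"jaw":1,"slide":[0,0,0],"roll":0.173},{"jaw":1,"slide":[0,0,0],"roll":0.173},{"jaw":1,"slide":[0,0,0],"roll":0.173},{"jaw":1,"slide":[0,0,0],"roll":0.173},{"jaw":1,"slide":[0,0,0],"roll":0.173},{"jaw":1,"slide":[0,0,0],"roll":0.173},{"jaw":1,"slide":[0,0,0],"roll":0.17},{"jaw":1,"slide":[0,0,0],"roll":0}]'
python3 -m creep '[{"jaw":1,"slide":[1.1,-4.4,0],"roll":0},{"jaw":1,"slide":[1.1,-4.4,0],"roll":0},{"jaw":1,"slide":[1.1,-4.4,0],"roll":0},{"jaw":1,"slide":[1.1,-4.4,0],"roll":0},{"jaw":1,"slide":[1.1,-4.4,0],"roll":0},{"jaw":1,"slide":[1.1,-4.3,0],"roll":0},{"jaw":1,"slide":[0,0,3],"roll":0},{"jaw":1,"slide":[0,0,0],"roll":0},{"jaw":1,"slide":[0,0,0],"roll":0}]'
python3 pl.py -62 -21.5 .066 90
```

```text
clock: 30.55
ee_pos: [0.456, -0.396, 0.1973]
eef_rot: [-0.001, 0.998, 0.068, -0.001]
wrist_force: [-0.2, -0.6, -1.5]
grip_width: 0.0624
gripper_force: 65.8
clock: 31.68
ee_pos: [0.4868, -0.1274, 0.1688]
eef_rot: [0.0, 0.998, 0.067, 0.0]
wrist_force: [-0.5, -0.4, -1.1]
grip_width: 0.0625
gripper_force: 66.2
target [ 0.488  -0.1276]
t 31.7 pos [ 0.4868 -0.1274  0.1688] yang -82.3 roll 0.000 slide [ 0.11  0.03 10.28] q6 0.94 w 0.0625
```

```bash
python3 -m creep '[{"jaw":1,"slide":[0.1,0,3],"roll":0},{"jaw":1,"slide":[0,0,4],"roll":0},{"jaw":1,"slide":[0,0,2],"roll":0},{"jaw":1,"slide":[0,0,0],"roll":0},{"jaw":1,"slide":[0,0,0],"roll":0}]'
python3 pl.py -62 -21.5 .066 90
```

```text
clock: 32.3
ee_pos: [0.4883, -0.1275, 0.0795]
eef_rot: [0.001, 0.998, 0.067, 0.001]
wrist_force: [0.2, -0.5, -0.9]
grip_width: 0.0624
gripper_force: 66.3
target [ 0.488  -0.1276]
t 32.3 pos [ 0.4883 -0.1275  0.0795] yang -82.3 roll -0.001 slide [-0.03  0.01  1.34] q6 0.95 w 0.0624
```

```bash
python3 -m creep '[{"jaw":1,"slide":[0,0,0.6],"roll":0},{"jaw":1,"slide":[0,0,0.4],"roll":0},{"jaw":1,"slide":[0,0,0.2],"roll":0},{"jaw":1,"slide":[0,0,0.1],"roll":0},{"jaw":1,"slide":[0,0,0],"roll":0},{"jaw":-0.8,"slide":[0,0,0],"roll":0},{"jaw":-0.8,"slide":[0,0,0],"roll":0},{"jaw":-0.8,"slide":[0,0,0],"roll":0}]'
python3 -m creep '[{"jaw":-0.8,"slide":[0,0,-1],"roll":0},{"jaw":-0.8,"slide":[0,0,-3],"roll":0},{"jaw":-0.8,"slide":[0,0,-5],"roll":0},{"jaw":-1,"slide":[0,0,-5],"roll":-0.17},{"jaw":-1,"slide":[0,0,-5],"roll":-0.18},{"jaw":-1,"slide":[0,0,-5],"roll":-0.18},{"jaw":-1,"slide":[0,0,-5],"roll":-0.18},{"jaw":-1,"slide":[0,0,0],"roll":-0.18},{"jaw":-1,"slide":[0,0,0],"roll":-0.18},{"jaw":-1,"slide":[0,0,0],"roll":-0.18},{"jaw":-1,"slide":[0,0,0],"roll":-0.18},{"jaw":-1,"slide":[0,0,0],"roll":-0.14}]'
python3 - <<'E'
from h import *
go(.5579,-.4057,.20,7.7)
im,P=grab('side')
m=P[(np.hypot(P[...,0]-.488,P[...,1]+.1276)<.07)&(P[...,2]>.098)&(P[...,2]<.112)]; print('tea',len(m),rect(m),np.median(m[:,2]))
E
```

```text
clock: 33.3
ee_pos: [0.4876, -0.1268, 0.0651]
eef_rot: [-0.0, 0.998, 0.067, 0.0]
wrist_force: [0.2, 0.0, -0.2]
grip_width: 0.0769
gripper_force: 0.0
clock: 34.8
ee_pos: [0.4873, -0.1266, 0.3558]
eef_rot: [0.0, 0.657, 0.754, 0.0]
wrist_force: [-0.2, -0.3, 1.5]
grip_width: 0.0854
gripper_force: 0.0
t 34.8 pos [ 0.4873 -0.1266  0.3558] yang 7.9 roll 0.004 slide [-28.6    3.25  15.59] q6 -0.63 w 0.0854
tea 428 (array([ 485.7, -129.3]), array([76.3, 65.5]), 5.8) 0.10490713609816021
```

```bash
python3 -m creep '[{"jaw":-1,"slide":[-4.1,0.46,0],"roll":0.004},{"jaw":-1,"slide":[-4.1,0.46,0],"roll":0},{"jaw":-1,"slide":[-4.1,0.46,0],"roll":0},{"jaw":-1,"slide":[-4.1,0.46,0],"roll":0},{"jaw":-1,"slide":[-4.1,0.46,3],"roll":0},{"jaw":-1,"slide":[-4.1,0.46,3],"roll":0},{"jaw":-1,"slide":[-4,0.46,3],"roll":0},{"jaw":-1,"slide":[0,0,0],"roll":0},{"jaw":-1,"slide":[0,0,0],"roll":0}]'
python3 tall.py; python3 -c "
from h import *
go(.5579,-.4057,.058,7.7)"
```

```text
clock: 35.98
ee_pos: [0.5565, -0.4059, 0.2662]
eef_rot: [0.001, 0.66, 0.751, 0.0]
wrist_force: [1.4, -0.1, 1.0]
grip_width: 0.0856
gripper_force: 0.0
nut 3720 (array([ 558.9, -406.1]), array([56.1, 55.8]), 39.8) 0.0977 [ 558.9 -406.4]
s1 2941 (array([ 411.1, -287.9]), array([39.5, 40.1]), 58.4) 0.1043 [ 411.2 -288.2]
s2 2629 (array([ 516.8, -298.7]), array([39.3, 39.3]), 34.1) 0.1042 [ 516.4 -298.8]
s3 2636 (array([ 623.5, -293.9]), array([40.3, 39.6]), 20.2) 0.1042 [ 623.7 -293.7]
red 1564 (array([ 566.2, -500. ]), array([39.4, 40.8]), 7.3) 0.1039 [ 566.2 -499.8]
t 36.0 pos [ 0.5567 -0.4056  0.2669] yang 7.4 roll -0.006 slide [1.000e-02 9.000e-02 2.089e+01] q6 -0.93 w 0.0854
```

```bash
python3 -m creep '[{"jaw":-1,"slide":[0,0.2,4],"roll":-0.006},{"jaw":-1,"slide":[0,0,4],"roll":0},{"jaw":-1,"slide":[0,0,3],"roll":0},{"jaw":-1,"slide":[0,0,0],"roll":0},{"jaw":-1,"slide":[0,0,0],"roll":0}]'
python3 -c "
from h import *
go(.5589,-.4062,.058,7.7)"
```

```text
clock: 36.65
ee_pos: [0.5591, -0.4061, 0.1579]
eef_rot: [0.002, 0.658, 0.753, -0.0]
wrist_force: [0.4, 0.8, 1.0]
grip_width: 0.0855
gripper_force: 0.0
t 36.6 pos [ 0.5591 -0.4061  0.1579] yang 7.8 roll 0.001 slide [ 0.02 -0.05  9.99] q6 -0.93 w 0.0855
```

```bash
python3 -m creep '[{"jaw":-1,"slide":[0,0,4],"roll":0},{"jaw":-1,"slide":[0,0,4],"roll":0},{"jaw":-1,"slide":[0,0,2],"roll":0},{"jaw":-1,"slide":[0,0,0],"roll":0},{"jaw":1,"slide":[0,0,0],"roll":0},{"jaw":1,"slide":[0,0,0],"roll":0},{"jaw":1,"slide":[0,0,0],"roll":0},{"jaw":1,"slide":[0,0,0],"roll":0}]'
python3 -m creep '[{"jaw":1,"slide":[0,0,-1],"roll":0},{"jaw":1,"slide":[0,0,-3],"roll":0},{"jaw":1,"slide":[0,0,-5],"roll":0},{"jaw":1,"slide":[0,0,-5],"roll":0},{"jaw":1,"slide":[0,0,0],"roll":0}]'
python3 pl.py -70 -90 .17 0
```

```text
clock: 37.65
ee_pos: [0.5593, -0.4068, 0.0582]
eef_rot: [0.002, 0.658, 0.753, -0.0]
wrist_force: [-1.3, 1.6, 8.2]
grip_width: 0.0565
gripper_force: 62.6
clock: 38.28
ee_pos: [0.5594, -0.4068, 0.2007]
eef_rot: [0.005, 0.658, 0.753, -0.0]
wrist_force: [-1.0, -0.0, -3.1]
grip_width: 0.0563
gripper_force: 64.8
target [ 0.4893 -0.1966]
t 38.3 pos [ 0.5594 -0.4068  0.2007] yang 7.7 roll 0.001 slide [21.8  -4.15  2.88] q6 -0.93 w 0.0563
```

```bash
python3 -m creep '[{"jaw":1,"slide":[4.36,-0.83,0],"roll":0},{"jaw":1,"slide":[4.36,-0.83,0],"roll":0},{"jaw":1,"slide":[4.36,-0.83,0],"roll":0},{"jaw":1,"slide":[4.36,-0.83,0],"roll":0},{"jaw":1,"slide":[4.36,-0.83,0],"roll":0},{"jaw":1,"slide":[0,0,3],"roll":0},{"jaw":1,"slide":[0,0,0],"roll":0},{"jaw":1,"slide":[0,0,0],"roll":0}]'
python3 pl.py -70 -90 .0645 0
```

```text
clock: 39.28
ee_pos: [0.4882, -0.196, 0.1656]
eef_rot: [0.0, 0.658, 0.753, 0.0]
wrist_force: [1.2, -0.2, -1.7]
grip_width: 0.0565
gripper_force: 65.4
target [ 0.4893 -0.1966]
t 39.3 pos [ 0.4882 -0.196   0.1656] yang 7.7 roll 0.000 slide [-0.07  0.1  10.11] q6 -0.74 w 0.0565
```

```bash
python3 -m creep '[{"jaw":1,"slide":[-0.05,0.1,3],"roll":0},{"jaw":1,"slide":[0,0,3],"roll":0},{"jaw":1,"slide":[0,0,2.5],"roll":0},{"jaw":1,"slide":[0,0,0],"roll":0},{"jaw":1,"slide":[0,0,0],"roll":0}]'
python3 pl.py -70 -90 .0645 0
```

```text
clock: 39.9
ee_pos: [0.4898, -0.1966, 0.0815]
eef_rot: [0.001, 0.658, 0.753, 0.0]
wrist_force: [0.2, 0.6, -3.1]
grip_width: 0.0566
gripper_force: 65.4
target [ 0.4893 -0.1966]
t 39.9 pos [ 0.4898 -0.1966  0.0815] yang 7.7 roll 0.000 slide [ 0.01 -0.05  1.7 ] q6 -0.74 w 0.0566
```

```bash
python3 -m creep '[{"jaw":1,"slide":[0,-0.05,0.6],"roll":0},{"jaw":1,"slide":[0,0,0.6],"roll":0},{"jaw":1,"slide":[0,0,0.3],"roll":0},{"jaw":1,"slide":[0,0,0.2],"roll":0},{"jaw":1,"slide":[0,0,0],"roll":0},{"jaw":-0.7,"slide":[0,0,0],"roll":0},{"jaw":-0.7,"slide":[0,0,0],"roll":0},{"jaw":-0.7,"slide":[0,0,0],"roll":0}]'
python3 -m creep '[{"jaw":-0.7,"slide":[0,0,-1],"roll":0},{"jaw":-0.7,"slide":[0,0,-3],"roll":0},{"jaw":-0.7,"slide":[0,0,-5],"roll":0},{"jaw":-0.6,"slide":[0,0,-5],"roll":0.17},{"jaw":-0.6,"slide":[0,0,-5],"roll":0.18},{"jaw":-0.6,"slide":[0,0,-3],"roll":0.18},{"jaw":-0.6,"slide":[0,0,0],"roll":0.18},{"jaw":-0.6,"slide":[0,0,0],"roll":0.18},{"jaw":-0.6,"slide":[0,0,0],"roll":0.18},{"jaw":-0.6,"slide":[0,0,0],"roll":0.18},{"jaw":-0.6,"slide":[0,0,0],"roll":0.18},{"jaw":-0.6,"slide":[0,0,0],"roll":0.14}]'
python3 - <<'E'
from h import *
go(.5166,-.2988,.20,97.7)
im,P=grab('side')
m=P[(np.hypot(P[...,0]-.489,P[...,1]+.1966)<.05)&(P[...,2]>.096)&(P[...,2]<.112)]; print('nut',len(m),rect(m),np.median(m[:,2]))
E
```

```text
clock: 40.9
ee_pos: [0.4886, -0.196, 0.0631]
eef_rot: [0.0, 0.658, 0.753, 0.0]
wrist_force: [-0.9, -0.2, -0.1]
grip_width: 0.0721
gripper_force: 0.0
clock: 42.4
ee_pos: [0.4884, -0.1959, 0.2838]
eef_rot: [0.0, 0.998, 0.065, 0.0]
wrist_force: [-0.1, -0.3, -0.1]
grip_width: 0.0685
gripper_force: 0.0
t 42.4 pos [ 0.4884 -0.1959  0.2838] yang -82.5 roll -0.004 slide [ 1.42 10.58  8.38] q6 0.83 w 0.0685
nut 385 (array([ 488.3, -187.4]), array([66. , 78.4]), 6.7) 0.10347988039741032
```

```bash
python3 -m creep '[{"jaw":-0.6,"slide":[0.47,3.5,0],"roll":-0.004},{"jaw":-0.6,"slide":[0.47,3.5,2],"roll":0},{"jaw":-0.6,"slide":[0.47,3.5,3],"roll":0},{"jaw":-0.6,"slide":[0,0,4],"roll":0},{"jaw":-0.6,"slide":[0,0,3],"roll":0},{"jaw":-0.6,"slide":[0,0,0],"roll":0},{"jaw":-0.6,"slide":[0,0,0],"roll":0}]'
python3 -c "
from h import *
go(.5166,-.2988,.068,97.7)"
```

```text
clock: 43.32
ee_pos: [0.5175, -0.2984, 0.1649]
eef_rot: [0.001, 0.998, 0.07, 0.001]
wrist_force: [-0.1, -0.6, -0.2]
grip_width: 0.0687
gripper_force: 0.0
t 43.3 pos [ 0.5175 -0.2984  0.1649] yang -81.9 roll 0.006 slide [-0.11  0.01  9.69] q6 0.71 w 0.0687
```

```bash
python3 -m creep '[{"jaw":-0.6,"slide":[-0.1,0,4],"roll":0.005},{"jaw":-0.6,"slide":[0,0,4],"roll":0},{"jaw":-0.6,"slide":[0,0,1.7],"roll":0},{"jaw":-0.6,"slide":[0,0,0],"roll":0},{"jaw":1,"slide":[0,0,0],"roll":0},{"jaw":1,"slide":[0,0,0],"roll":0},{"jaw":1,"slide":[0,0,0],"roll":0},{"jaw":1,"slide":[0,0,0],"roll":0}]'
python3 -m creep '[{"jaw":1,"slide":[0,0,-1],"roll":0},{"jaw":1,"slide":[0,0,-3],"roll":0},{"jaw":1,"slide":[0,0,-5],"roll":0},{"jaw":1,"slide":[0,0,-5],"roll":0},{"jaw":1,"slide":[0,0,0],"roll":0}]'
python3 pl.py 5 -15 .19 90
```

```text
clock: 44.32
ee_pos: [0.5168, -0.2988, 0.0681]
eef_rot: [0.001, 0.998, 0.067, 0.001]
wrist_force: [-0.1, -0.1, 6.5]
grip_width: 0.0394
gripper_force: 60.1
clock: 44.95
ee_pos: [0.5171, -0.2989, 0.2109]
eef_rot: [0.003, 0.998, 0.067, 0.003]
wrist_force: [-0.0, -0.3, -1.5]
grip_width: 0.0392
gripper_force: 60.6
target [ 0.5536 -0.1122]
t 45.0 pos [ 0.5171 -0.2989  0.2109] yang -82.3 roll 0.001 slide [  6.11 -18.03   2.01] q6 0.71 w 0.0392
```

```bash
python3 -m creep '[{"jaw":1,"slide":[1.53,-4.5,0],"roll":0},{"jaw":1,"slide":[1.53,-4.5,0],"roll":0},{"jaw":1,"slide":[1.53,-4.5,0],"roll":0},{"jaw":1,"slide":[1.53,-4.5,0],"roll":0},{"jaw":1,"slide":[0,0,2],"roll":0},{"jaw":1,"slide":[0,0,0],"roll":0},{"jaw":1,"slide":[0,0,0],"roll":0}]'
python3 pl.py 5 -15 .0745 90
```

```text
clock: 45.82
ee_pos: [0.5524, -0.112, 0.1863]
eef_rot: [-0.0, 0.998, 0.067, -0.0]
wrist_force: [0.3, -0.3, -1.5]
grip_width: 0.0395
gripper_force: 60.8
target [ 0.5536 -0.1122]
t 45.8 pos [ 0.5524 -0.112   0.1863] yang -82.3 roll -0.000 slide [ 0.11  0.03 11.18] q6 1.03 w 0.0395
```

```bash
python3 -m creep '[{"jaw":1,"slide":[0.1,0,4],"roll":0},{"jaw":1,"slide":[0,0,4],"roll":0},{"jaw":1,"slide":[0,0,1.7],"roll":0},{"jaw":1,"slide":[0,0,0],"roll":0},{"jaw":1,"slide":[0,0,0],"roll":0}]'
python3 pl.py 5 -15 .0745 90
```

```text
clock: 46.45
ee_pos: [0.5541, -0.112, 0.0904]
eef_rot: [0.0, 0.998, 0.067, 0.001]
wrist_force: [-0.5, 1.0, -2.2]
grip_width: 0.0396
gripper_force: 60.8
target [ 0.5536 -0.1122]
t 46.5 pos [ 0.5541 -0.112   0.0904] yang -82.3 roll -0.000 slide [-0.05  0.01  1.59] q6 1.03 w 0.0396
```

```bash
python3 -m creep '[{"jaw":1,"slide":[-0.05,0,0.6],"roll":0},{"jaw":1,"slide":[0,0,0.6],"roll":0},{"jaw":1,"slide":[0,0,0.3],"roll":0},{"jaw":1,"slide":[0,0,0.1],"roll":0},{"jaw":1,"slide":[0,0,0],"roll":0},{"jaw":-0.2,"slide":[0,0,0],"roll":0},{"jaw":-0.2,"slide":[0,0,0],"roll":0},{"jaw":-0.2,"slide":[0,0,0],"roll":0}]'
python3 -m creep '[{"jaw":-0.2,"slide":[0,0,-1],"roll":0},{"jaw":-0.2,"slide":[0,0,-3],"roll":0},{"jaw":-0.2,"slide":[0,0,-5],"roll":0},{"jaw":-0.6,"slide":[0,0,-4],"roll":0},{"jaw":-0.6,"slide":[0,0,0],"roll":0}]'
python3 - <<'E'
from h import *
go(.6236,-.2938,.165,97.7)
E
```

```text
clock: 47.45
ee_pos: [0.5529, -0.1115, 0.073]
eef_rot: [-0.0, 0.998, 0.067, -0.0]
wrist_force: [-0.6, 0.1, -0.8]
grip_width: 0.0516
gripper_force: 0.0
clock: 48.08
ee_pos: [0.554, -0.1119, 0.2069]
eef_rot: [0.002, 0.998, 0.067, 0.003]
wrist_force: [-0.0, -0.2, -0.6]
grip_width: 0.0686
gripper_force: 0.0
t 48.1 pos [ 0.554  -0.1119  0.2069] yang -82.3 roll 0.001 slide [ 4.43 18.94  4.29] q6 1.03 w 0.0686
```

```bash
python3 -m creep '[{"jaw":-0.6,"slide":[0.89,3.79,0],"roll":0},{"jaw":-0.6,"slide":[0.89,3.79,0],"roll":0},{"jaw":-0.6,"slide":[0.89,3.79,0],"roll":0},{"jaw":-0.6,"slide":[0.89,3.79,0],"roll":0},{"jaw":-0.6,"slide":[0.89,3.79,0],"roll":0},{"jaw":-0.6,"slide":[0,0,4],"roll":0},{"jaw":-0.6,"slide":[0,0,0],"roll":0},{"jaw":-0.6,"slide":[0,0,0],"roll":0}]'
python3 tall.py | grep s; python3 -c "
from h import *
go(.6236,-.2938,.068,97.7)"
```

```text
clock: 49.08
ee_pos: [0.6228, -0.2931, 0.1643]
eef_rot: [0.0, 0.998, 0.068, 0.0]
wrist_force: [-0.4, -0.4, 0.2]
grip_width: 0.0685
gripper_force: 0.0
s3 4030 (array([ 623.5, -292.9]), array([40.3, 40.1]), 60.3) 0.1043 [ 623.8 -293.4]
sq 13605 (array([ 601.2, -136.6]), array([108. , 107.6]), 7.7)
t 49.1 pos [ 0.623  -0.2931  0.1649] yang -82.2 roll 0.001 slide [0.04 0.06 9.69] q6 0.82 w 0.0684
```

```bash
python3 -m creep '[{"jaw":-0.6,"slide":[0,0,4],"roll":0},{"jaw":-0.6,"slide":[0,0,4],"roll":0},{"jaw":-0.6,"slide":[0,0,1.7],"roll":0},{"jaw":-0.6,"slide":[0,0,0],"roll":0},{"jaw":1,"slide":[0,0,0],"roll":0},{"jaw":1,"slide":[0,0,0],"roll":0},{"jaw":1,"slide":[0,0,0],"roll":0},{"jaw":1,"slide":[0,0,0],"roll":0}]'
python3 -m creep '[{"jaw":1,"slide":[0,0,-1],"roll":0},{"jaw":1,"slide":[0,0,-3],"roll":0},{"jaw":1,"slide":[0,0,-5],"roll":0},{"jaw":1,"slide":[0,0,-5],"roll":0},{"jaw":1,"slide":[0,0,0],"roll":0}]'
python3 pl.py -3 -95 .19 90
```

```text
clock: 50.12
ee_pos: [0.6233, -0.2939, 0.0683]
eef_rot: [0.001, 0.998, 0.067, 0.002]
wrist_force: [-0.8, 0.1, 7.0]
grip_width: 0.0394
gripper_force: 60.4
clock: 50.75
ee_pos: [0.6236, -0.2939, 0.2117]
eef_rot: [0.003, 0.998, 0.067, 0.004]
wrist_force: [-1.2, -0.4, -1.4]
grip_width: 0.0392
gripper_force: 60.5
target [ 0.5564 -0.1925]
t 50.8 pos [ 0.6236 -0.2939  0.2117] yang -82.3 roll 0.000 slide [ -5.32 -10.96   2.06] q6 0.82 w 0.0392
```

```bash
python3 -m creep '[{"jaw":1,"slide":[-1.77,-3.65,0],"roll":0},{"jaw":1,"slide":[-1.77,-3.65,0],"roll":0},{"jaw":1,"slide":[-1.77,-3.65,0],"roll":0},{"jaw":1,"slide":[0,0,2],"roll":0},{"jaw":1,"slide":[0,0,0],"roll":0},{"jaw":1,"slide":[0,0,0],"roll":0}]'
python3 pl.py -3 -95 .0745 90
```

```text
clock: 51.5
ee_pos: [0.5554, -0.1923, 0.1863]
eef_rot: [-0.0, 0.998, 0.067, 0.0]
wrist_force: [0.8, -0.1, -1.3]
grip_width: 0.0396
gripper_force: 60.7
target [ 0.5564 -0.1925]
t 51.5 pos [ 0.5554 -0.1923  0.1863] yang -82.3 roll 0.000 slide [ 0.09  0.04 11.18] q6 0.90 w 0.0396
```

```bash
python3 -m creep '[{"jaw":1,"slide":[0.1,0,4],"roll":0},{"jaw":1,"slide":[0,0,4],"roll":0},{"jaw":1,"slide":[0,0,1.7],"roll":0},{"jaw":1,"slide":[0,0,0],"roll":0},{"jaw":1,"slide":[0,0,0],"roll":0}]'
python3 pl.py -3 -95 .0745 90
```

```text
clock: 52.12
ee_pos: [0.5568, -0.1923, 0.0903]
eef_rot: [0.001, 0.998, 0.067, 0.001]
wrist_force: [-0.4, -0.2, -0.6]
grip_width: 0.0397
gripper_force: 60.7
target [ 0.5564 -0.1925]
t 52.1 pos [ 0.5568 -0.1923  0.0903] yang -82.3 roll 0.000 slide [-0.05  0.01  1.58] q6 0.90 w 0.0397
```

```bash
python3 -m creep '[{"jaw":1,"slide":[-0.05,0,0.6],"roll":0},{"jaw":1,"slide":[0,0,0.6],"roll":0},{"jaw":1,"slide":[0,0,0.3],"roll":0},{"jaw":1,"slide":[0,0,0.1],"roll":0},{"jaw":1,"slide":[0,0,0],"roll":0},{"jaw":-0.2,"slide":[0,0,0],"roll":0},{"jaw":-0.2,"slide":[0,0,0],"roll":0},{"jaw":-0.2,"slide":[0,0,0],"roll":0}]'
python3 -m creep '[{"jaw":-0.2,"slide":[0,0,-1],"roll":0},{"jaw":-0.2,"slide":[0,0,-3],"roll":0},{"jaw":-0.2,"slide":[0,0,-5],"roll":0},{"jaw":-0.6,"slide":[0,0,-4],"roll":0},{"jaw":-0.6,"slide":[0,0,0],"roll":0}]'
python3 - <<'E'
from h import *
go(.4112,-.2880,.165,97.7)
E
```

```text
clock: 53.12
ee_pos: [0.5557, -0.1918, 0.0729]
eef_rot: [-0.0, 0.998, 0.067, -0.0]
wrist_force: [-0.2, -0.8, -0.5]
grip_width: 0.0513
gripper_force: 0.0
clock: 53.75
ee_pos: [0.5567, -0.1924, 0.207]
eef_rot: [0.002, 0.998, 0.067, 0.003]
wrist_force: [0.4, 0.6, 0.0]
grip_width: 0.0682
gripper_force: 0.0
t 53.8 pos [ 0.5567 -0.1924  0.207 ] yang -82.3 roll 0.001 slide [-15.72   7.51   4.15] q6 0.90 w 0.0682
```

```bash
python3 -m creep '[{"jaw":-0.6,"slide":[-3.93,1.88,0],"roll":0},{"jaw":-0.6,"slide":[-3.93,1.88,0],"roll":0},{"jaw":-0.6,"slide":[-3.93,1.88,0],"roll":0},{"jaw":-0.6,"slide":[-3.93,1.88,0],"roll":0},{"jaw":-0.6,"slide":[0,0,4],"roll":0},{"jaw":-0.6,"slide":[0,0,0],"roll":0},{"jaw":-0.6,"slide":[0,0,0],"roll":0}]'
python3 tall.py | grep s; python3 -c "
from h import *
go(.4112,-.2880,.068,97.7)"
```

```text
clock: 54.62
ee_pos: [0.4105, -0.2875, 0.1639]
eef_rot: [0.0, 0.998, 0.068, 0.0]
wrist_force: [0.7, 0.0, 1.0]
grip_width: 0.068
gripper_force: 0.0
s1 3933 (array([ 411. , -287.7]), array([39.6, 39.5]), 61.4) 0.1042 [ 410.8 -287.8]
t 54.7 pos [ 0.4107 -0.2876  0.1642] yang -82.2 roll 0.001 slide [0.03 0.03 9.62] q6 0.59 w 0.0684
```

```bash
python3 -m creep '[{"jaw":-0.6,"slide":[0,0,4],"roll":0},{"jaw":-0.6,"slide":[0,0,4],"roll":0},{"jaw":-0.6,"slide":[0,0,1.6],"roll":0},{"jaw":-0.6,"slide":[0,0,0],"roll":0},{"jaw":1,"slide":[0,0,0],"roll":0},{"jaw":1,"slide":[0,0,0],"roll":0},{"jaw":1,"slide":[0,0,0],"roll":0},{"jaw":1,"slide":[0,0,0],"roll":0}]'
python3 -m creep '[{"jaw":1,"slide":[0,0,-1],"roll":0},{"jaw":1,"slide":[0,0,-3],"roll":0},{"jaw":1,"slide":[0,0,-5],"roll":0},{"jaw":1,"slide":[0,0,-5],"roll":0},{"jaw":1,"slide":[0,0,0],"roll":0}]'
python3 pl.py 0 68 .19 90
```

```text
clock: 55.68
ee_pos: [0.4107, -0.2881, 0.0686]
eef_rot: [0.001, 0.998, 0.067, 0.001]
wrist_force: [0.4, 0.3, 6.2]
grip_width: 0.0393
gripper_force: 60.0
clock: 56.3
ee_pos: [0.4109, -0.2884, 0.2113]
eef_rot: [0.003, 0.998, 0.067, 0.003]
wrist_force: [0.4, 0.0, -1.2]
grip_width: 0.0392
gripper_force: 60.6
target [ 0.5375 -0.0306]
t 56.3 pos [ 0.4109 -0.2884  0.2113] yang -82.3 roll 0.001 slide [ 15.99 -23.86   2.04] q6 0.59 w 0.0392
```

```bash
python3 -m creep '[{"jaw":1,"slide":[2.28,-3.41,0],"roll":0},{"jaw":1,"slide":[2.28,-3.41,0],"roll":0},{"jaw":1,"slide":[2.28,-3.41,0],"roll":0},{"jaw":1,"slide":[2.28,-3.41,0],"roll":0},{"jaw":1,"slide":[2.28,-3.41,0],"roll":0},{"jaw":1,"slide":[2.28,-3.41,0],"roll":0},{"jaw":1,"slide":[2.28,-3.41,0],"roll":0},{"jaw":1,"slide":[0,0,2],"roll":0},{"jaw":1,"slide":[0,0,0],"roll":0},{"jaw":1,"slide":[0,0,0],"roll":0}]'
python3 pl.py 0 68 .0745 90
```

```text
clock: 57.55
ee_pos: [0.536, -0.0299, 0.1874]
eef_rot: [-0.0, 0.998, 0.067, -0.0]
wrist_force: [-0.6, 0.2, -0.0]
grip_width: 0.0394
gripper_force: 60.7
target [ 0.5375 -0.0306]
t 57.5 pos [ 0.536  -0.0299  0.1874] yang -82.3 roll -0.000 slide [ 0.14  0.09 11.29] q6 1.16 w 0.0394
```

```bash
python3 -m creep '[{"jaw":1,"slide":[0.1,0.05,4],"roll":0},{"jaw":1,"slide":[0,0,4],"roll":0},{"jaw":1,"slide":[0,0,1.7],"roll":0},{"jaw":1,"slide":[0,0,0],"roll":0},{"jaw":1,"slide":[0,0,0],"roll":0}]'
python3 pl.py 0 68 .0745 90
```

```text
clock: 58.18
ee_pos: [0.5378, -0.0303, 0.0914]
eef_rot: [0.0, 0.998, 0.067, 0.001]
wrist_force: [-1.1, 0.4, -0.7]
grip_width: 0.0396
gripper_force: 60.7
target [ 0.5375 -0.0306]
t 58.2 pos [ 0.5378 -0.0303  0.0914] yang -82.3 roll -0.000 slide [-0.04  0.02  1.69] q6 1.16 w 0.0396
```

```bash
python3 -m creep '[{"jaw":1,"slide":[0,0,0.6],"roll":0},{"jaw":1,"slide":[0,0,0.6],"roll":0},{"jaw":1,"slide":[0,0,0.3],"roll":0},{"jaw":1,"slide":[0,0,0.2],"roll":0},{"jaw":1,"slide":[0,0,0],"roll":0},{"jaw":-0.2,"slide":[0,0,0],"roll":0},{"jaw":-0.2,"slide":[0,0,0],"roll":0},{"jaw":-0.2,"slide":[0,0,0],"roll":0}]'
python3 -m creep '[{"jaw":-0.2,"slide":[0,0,-1],"roll":0},{"jaw":-0.2,"slide":[0,0,-3],"roll":0},{"jaw":-0.2,"slide":[0,0,-5],"roll":0},{"jaw":-0.2,"slide":[0,0,-5],"roll":0},{"jaw":-0.2,"slide":[0,0,-5],"roll":0},{"jaw":-0.2,"slide":[0,2.5,-5],"roll":0},{"jaw":-0.2,"slide":[0,2.5,-4],"roll":0},{"jaw":-0.2,"slide":[0,2.5,-3],"roll":0},{"jaw":-0.2,"slide":[0,0,0],"roll":0},{"jaw":-0.2,"slide":[0,0,0],"roll":0}]'
python3 - <<'E'
from h import *
im,P=grab('wrist'); save('w5.png',im['color'])
s,_=grab('side'); save('side5.png',cv2.resize(s['color'][160:440,240:450],None,fx=2.1,fy=2.1,interpolation=2))
for n,x,y,z,r in [('sq',.622,-.153,.066,.05),('mid',.472,-.039,.066,.062),('long',.606,-.0395,.066,.075),('tea',.488,-.1276,.108,.055),('nut',.489,-.197,.105,.04),('s2',.5536,-.1122,.111,.035),('s3',.5564,-.1925,.111,.035),('s1',.5375,-.0306,.111,.035)]:
    m=P[(np.hypot(P[...,0]-x,P[...,1]-y)<r)&(abs(P[...,2]-z)<.005)]
    print(n,len(m),rect(m) if len(m)>5 else '',np.median(m[:,2]).round(4),np.ptp(np.percentile(m[:,2],[5,95])).round(4))
E
```

```text
clock: 59.18
ee_pos: [0.5371, -0.0299, 0.073]
eef_rot: [-0.0, 0.998, 0.067, -0.0]
wrist_force: [-0.2, 0.5, 0.2]
grip_width: 0.0511
gripper_force: 0.0
clock: 60.42
ee_pos: [0.5469, -0.1037, 0.3824]
eef_rot: [-0.0, 0.998, 0.067, -0.001]
wrist_force: [0.4, -0.4, 0.2]
grip_width: 0.0512
gripper_force: 0.0
sq 3498 (array([ 621.1, -145.2]), array([69.8, 82.9]), 7.5) 0.0652 0.0038
mid 4098 (array([483.3, -36.6]), array([ 93.1, 105.1]), 7.6) 0.0656 0.0038
long 7392 (array([586.1, -41.3]), array([109.5, 139.7]), 7.7) 0.0656 0.0035
tea 3752 (array([ 497.7, -137.9]), array([93.3, 86.8]), 7.1) 0.1055 0.0037
nut 1842 (array([ 489.7, -194.4]), array([55.2, 55.4]), 60.1) 0.1039 0.0032
s2 1122 (array([ 546. , -111.5]), array([53.4, 39.5]), 8.7) 0.1101 0.0032
s3 1118 (array([ 555.7, -190.6]), array([39.7, 40.1]), 66.4) 0.1101 0.0032
s1 1096 (array([537.5, -29.9]), array([39.3, 39.3]), 32.3) 0.1104 0.0031
```

View pics/w5.png

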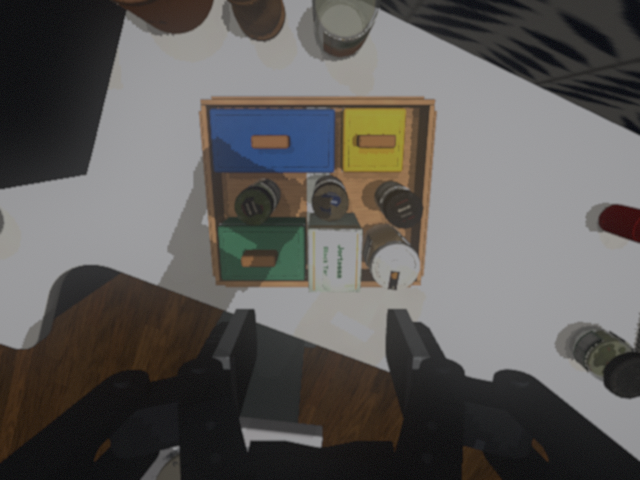

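View pics/side5.png

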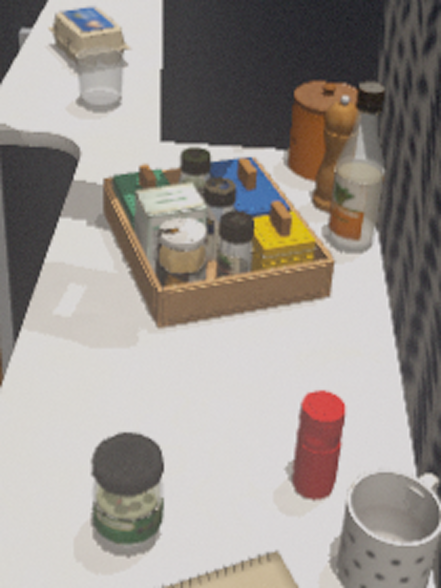

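The wrist picture shows all eight pieces upright in the carton (210–435, 98–290): blue and yellow at the far side, green, tea box and white-lidded jar at the near side, and three spice jars between. Tops measure 0.065 m for the tins, 0.1055 for the tea box, 0.104 for the nut jar and 0.110 for the spice jars. All of that is consistent with standing flat on the floor. The olive jar, the red jar and the glass haven't moved, and the arm is clear.

```bash
python3 -c "
from workcell import arm
print(arm.job_done())"
```

```text
the job is handed in; nothing more can be done
None
```

The carton is packed and handed in at about 60 s on the robot's clock: all three tins (unstacked from the top down), the tea box, the white-lidded jar and the three spice jars stand upright and flat on its floor, with the black-lidded jar and the glass left where they were.

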